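Snap the water filter cartridge into the steam station's filter unit

ROBOT

A 7-joint arm with a two-finger parallel gripper is mounted at the origin on the work surface. World frame = base frame: x ahead of the robot, y to its left, z up, the work surface at z = 0. Lengths are in m, angles in rad, forces in N, time in s.
With the tool pointing down it reaches from about 0.4 to 0.85 m from the base axis. Payload 10.4 kg.
Tool frame: the origin (TCP) lies midway between the tips of the shut fingers; the grasp point (between the pads) lies 19 mm behind it; y points along the fingers, x is the direction in which the jaws open and shut, and the axes are right-handed (so a half turn about y gives the same grasp; the last joint's range is limited). The gripper opens to 87 mm and grips with 3 to 60 N. Pads are 19 mm wide; open, the fingers measure 117 mm over their backs; the gripper's body (75 mm by 190 mm) begins 51 mm behind the grasp point.
Start: joints at [-1.135, 0.332, -0.065, 1.46, 0.022, 1.35, -0.088], TCP at [0.277, 0.56, 0.223] pointing down, gripper open.
Joint ranges: [-2.6, 2.6], [-0.5, 2.12], [-1.47, 1.34], [0.16, 2.42], [-1.27, 4.41], [0.06, 2.06], [-2.6, 2.6]. Speed limits (rad/s): [2.22, 2.22, 2.79, 2.79, 3.14, 3.14, 3.14].

INTERFACE

Orientations are given as a unit quaternion [x, y, z, w].
In Python, from bench import * gives the robot as it stands.
- The arm moves only by the tool jog_arm, never from a script. Its argument "commands" is a list of rows, each an object with "translation": the shift along the world's x, y, z in mm, a list of three; "twist": the turn about the world's z in rad. A call has 1 to 20 rows; each row shifts and turns the commanded pose from where the row before left it; what a row does not reach is not made up. A row lasts 1/10 s, in which the tool goes at most 50 mm and 8.59 degrees, less where a joint would pass 70% of its speed; a pose out of reach is approached as far as the arm can. A call is refused whole if a number of a shift passes 50 or a number of a turn 0.15, either way. A call with a gripper value outside its range is refused whole. "grip" is the closure, from 0 (fully open) to 1 (shut), set as the call begins (left out, the last holds). The fingers move at their own pace and stop on an object; "grip_force" is the grip in N (left out, the last holds). Time passes only in rows, so rows that do not move let the fingers close. It gives the time, the measured TCP pose, the force and the opening at its end, in the units of the state.
- read_state(): the state, without advancing time (a new reading comes with each control period).
- camera(name): name is "scene" or "top" or "wrist"; returns a dict with "img" (480x640x3 uint8, red, green, blue), "fx", "fy", "cx", "cy" (pixels), "cam_to_world" (4x4, takes a point from camera to world coordinates). Camera axes: x right, y down, z forward; pixel columns grow to the right and rows downward; lengths in m; the calibration is good to about 2 mm. A picture is of the moment at which its call begins. There is no depth.
- close_job(): hands the job in, once; it reports no verdict.
The state is a dict: "time": time; "joint_positions": joint angles; "joint_vel": joint speeds; "joint_torque": joint torques, N m; "ee_pos": TCP position; "eef_rot": TCP orientation; "ft_force": force on the tool from outside, world axes, zero at the start; "torque": the same for the moment, N m; "width": finger opening in m.
Only numpy, scipy, OpenCV 4.12 (cv2) and the standard library are available. Lean on these libraries where they do the work, as an engineer would, in place of code of your own. Each camera call takes 0.05 s, during which the arm holds its last target.

TASK

Take the white filter cartridge from its cardboard tray and snap it sideways into both spring clips of the filter unit, with its nose pointing at the inlet block but still clear of it. Then slide it along in the clips until its nose is in the inlet and you feel its shoulder butt firmly against the block, without ramming it: press gently throughout. Let go, and leave everything else on the table where it is.

Things in the scene. Friction and masses are not known exactly. Their poses are not given: they have to be found in the camera images.
- cartridge: the filter cartridge: a smooth white plastic cylinder 26 mm in diameter, 160 mm long, with a thin round nose (10 mm wide, 10 mm long) on the middle of one end; 70 to 140 g. Origin on its axis at the middle of the cylinder; y runs along it towards the nose (flat shoulder round the nose at y = +80 mm). It starts level in its tray, axis 36 mm above the table, nose roughly to +y; it may be rolled
- nose_tip (a point): the tip of the cartridge's nose, on its axis, 90 mm from the cartridge's origin
- tray: the cardboard packing tray, fixed, 85 x 190 mm, 6 mm thick, with two V rests 12 mm wide, 110 mm apart (at y = -55 and +55 mm), that hold the cartridge; between them the cartridge is free for the fingers. Origin under its centre, y along the cartridge.
- unit: the filter unit, fixed to the table: a grey bed plate 90 x 225 mm, 8 mm thick, with two white C-shaped spring clips that open upward, 92 mm apart (at y = -46 and +46 mm), and a grey inlet block at its +y end. Origin on the table under the middle between the clips; y runs along the clips' common axis towards the inlet block, z up. The 80 mm between the clips are free for the fingers.
- clip_seat (a point): the point on the clips' common axis midway between the two clips, 45 mm above the table; axes as the filter unit's. The cartridge's origin comes here when it is fully home, its shoulder then on the inlet block's face. To be clear of the block while it is snapped in, its origin must be 12 to 25 mm short of this point (towards -y).
- clip_back (a point): centre of the clip farther from the inlet block, on the clip axis. A clip is 12 mm wide along y, 54 mm across x; its flared jaw tips stand 68 mm above the table, free mouth about 18 mm.
- clip_front (a point): centre of the clip nearer the inlet block, on the clip axis. Pressed straight down, the cartridge spreads the jaws from about 21 mm above its seated height and passes them at about 10 mm (the flares guide it in from up to about 5 mm aside); both clips need about 12 to 20 N in all, then pull it down onto firm rests.
- inlet: the inlet block of the filter unit, fixed: 52 mm (x) by 30 mm (y), its top 73 mm above the table, with a brass stub on top up to 85 mm. Origin on the table plane under the middle of its face towards the clips, which is 80 mm from the clip seat.
- inlet_mouth (a point): the middle of the round hole for the nose, 17 mm wide and 20 mm deep, in the inlet block's face, in line with the clips. Held in the clips, the cartridge slides along them against 3 to 9 N of friction until the face stops it hard. A firm butt is about 12 N on the block (8 at least) for a moment; over 25 N damages it, and over 70 N of all clip and block contacts added up (the clips' own squeeze is about 20) breaks the clips.
- spool: bystander: a small empty wooden thread spool standing on end, 34 mm across, 50 mm tall; origin under its centre
- button_jar: bystander: a glass jar with a steel lid, 60 mm across, 75 mm tall; origin under its centre
- chalk_box: bystander: a small flat wooden chalk box, 60 x 45 x 22 mm; origin under its centre
- pin_dish: bystander: a shallow white ceramic pin dish, 80 mm across, 25 mm tall; origin under its centre
- clapper: bystander: a smooth wooden pressing block, 60 x 200 x 45 mm; origin under its centre
- spray_bottle: bystander: a clear water bottle with a white cap, 60 mm across, 150 mm tall; origin under its centre
- screwdriver: bystander: a screwdriver lying flat on the table, about 200 mm long

How it is judged:
By the outcome, as a careful person would: the job done as asked, in the order asked, and still so for the second after the job is handed in, with the robot touching nothing.
It also fails if it takes over 72 s, if anything falls off the work surface, if the arm or the gripper's body presses on something with over 40 N, if the wrist force passes 120 N, or if a joint passes its speed limit or range.

## Working session

There is one attempt and no reset: what is moved stays moved. The work goes in short steps, Python scripts to look and compute and a tool call to move; the robot and the scene stay as the last step left them, time stands still between calls to the robot, and variables do not carry over. Pictures are saved under pics/ and viewed, and the job is handed in when it is done.

Besides the shell and the picture viewer there is one more tool, called after "Emit:" in YAML: its name, and indented under it one key for each argument. jog_arm: Moves the arm, as the interface text tells. Its arguments: {"type":"object","properties":{"commands":{"type":"array"},"grip":{"type":"number"},"grip_force":{"type":"number"}},"required":["commands"]}

```bash
mkdir -p pics; ls
python3 - <<'E'
from bench import *
import cv2,numpy as np,pickle
s=read_state();print(s)
for n in ["scene","top","wrist"]:
    c=camera(n);pickle.dump(c,open(f"pics/{n}0.pkl","wb"));cv2.imwrite(f"pics/{n}0.png",c["img"][:,:,::-1]);print(n,c["fx"],c["cx"],c["cy"],np.round(c["cam_to_world"],3).tolist())
E
```

```text
pics
{'time': 0.0, 'joint_positions': array([-1.13461985,  0.3329078 , -0.06470656,  1.46098081,  0.02162127,
        1.34987726, -0.08854713]), 'joint_vel': array([ 0.0010589 , -0.00031194,  0.00074695,  0.0005552 ,  0.00022301,
       -0.00027345, -0.00060717]), 'joint_torque': array([-6.92436060e-04, -6.23263621e+01,  2.39085773e-02, -3.89898169e+01,
       -6.14934135e-02,  3.97910632e-02,  1.29308578e-04]), 'ee_pos': array([0.27661409, 0.5600094 , 0.22171267]), 'eef_rot': array([ 0.60089752,  0.37278099, -0.37363399, -0.60029506]), 'ft_force': array([ 0.03437341, -0.62282124,  0.48717616]), 'torque': array([0.0178414 , 0.08306559, 0.04306408]), 'width': 0.0867338329981502}
scene 498.4504568301415 326.1816381572185 240.30931826501637 [[-0.424, 0.681, -0.597, 1.208], [0.906, 0.329, -0.268, 0.291], [0.014, -0.654, -0.756, 0.931], [0.0, 0.0, 0.0, 1.0]]
top 557.025638396685 323.1640132206857 231.19420640549058 [[-0.08, -0.975, 0.205, 0.262], [-0.997, 0.078, -0.021, 0.025], [0.005, -0.206, -0.978, 1.427], [0.0, 0.0, 0.0, 1.0]]
wrist 384.06577348006635 316.8227178974649 239.09729483643372 [[0.443, 0.869, 0.219, 0.217], [0.897, -0.429, -0.109, 0.589], [-0.001, 0.245, -0.969, 0.385], [0.0, 0.0, 0.0, 1.0]]
```

View pics/scene0.png

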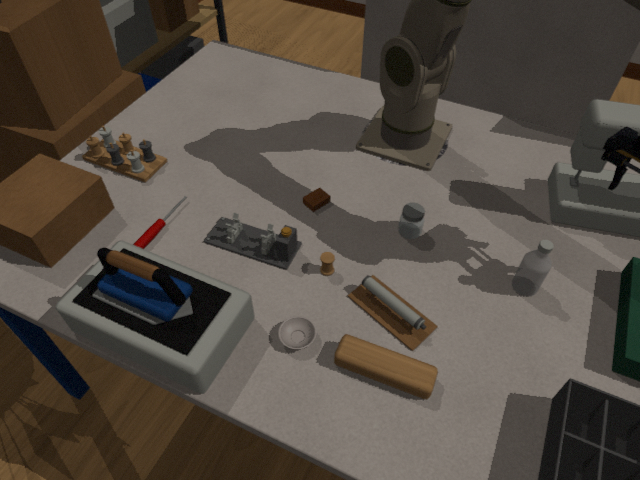

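View pics/top0.png

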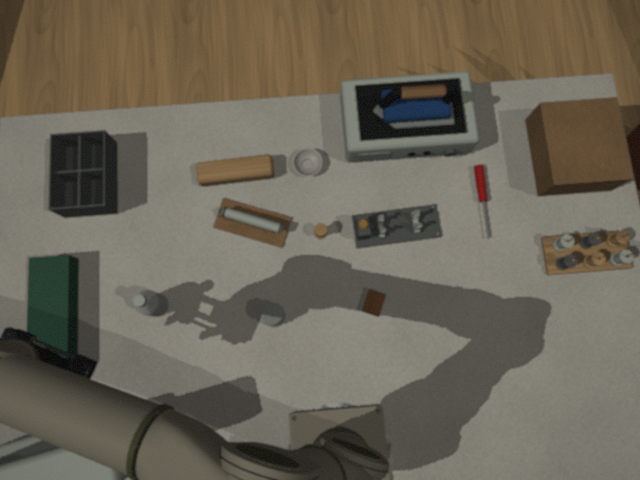

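View pics/wrist0.png

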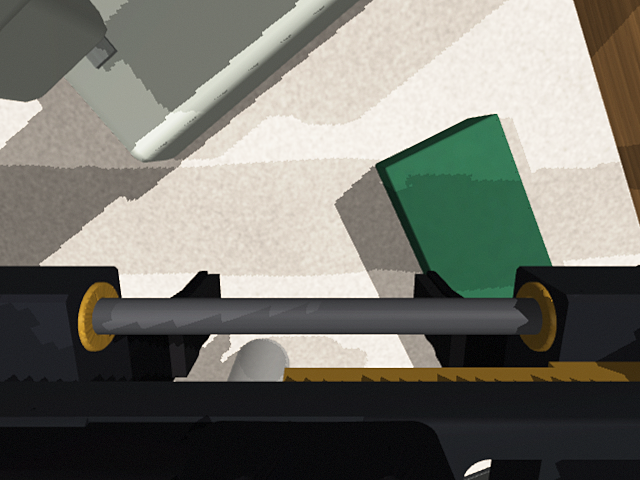

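The top view shows the tray with the cartridge near (253,221), the unit near (397,226) with the inlet at its left (+y) end, and the spool at (320,230) between them. Next I'll zoom in for measurements.

```bash
cat > h.py <<'E'
import numpy as np,cv2,pickle
def ray(c,u,v):
    d=np.array([(u-c["cx"])/c["fx"],(v-c["cy"])/c["fy"],1.]);T=np.array(c["cam_to_world"]);return T[:3,3],T[:3,:3]@d
def onz(c,u,v,z):
    o,d=ray(c,u,v);return o+d*(z-o[2])/d[2]
def proj(c,p):
    T=np.array(c["cam_to_world"]);q=T[:3,:3].T@(np.array(p)-T[:3,3]);return q[0]/q[2]*c["fx"]+c["cx"],q[1]/q[2]*c["fy"]+c["cy"]
E
python3 - <<'E'
from h import *
from scipy.spatial.transform import Rotation as R
print(R.from_quat([ 0.60089752,  0.37278099, -0.37363399, -0.60029506]).as_matrix().round(3))
c=pickle.load(open("pics/top0.pkl","rb"))
im=c["img"][:,:,::-1]
cv2.imwrite("pics/topz.png",cv2.resize(im[180:260,200:450],None,fx=3.2,fy=3.2,interpolation=cv2.INTER_CUBIC))
s=pickle.load(open("pics/scene0.pkl","rb"))
cv2.imwrite("pics/scz.png",cv2.resize(s["img"][200:360,190:450,::-1],None,fx=3,fy=3,interpolation=cv2.INTER_CUBIC))
for n,u,v,z in [("cart",253,221,.036),("unit",397,226,.008),("spool",320,230,.05),("dish",308,162,.02),("jar",270,310,.07),("chalk",373,302,.02)]: print(n,onz(c,u,v,z).round(3))
E
```

```text
[[ 0.443 -0.001 -0.897]
 [ 0.897 -0.001  0.443]
 [-0.001 -1.    -0.   ]]
cart [0.595 0.172 0.036]
unit [ 0.558 -0.199  0.008]
spool [0.555 0.003 0.05 ]
dish [0.747 0.02  0.02 ]
jar [0.363 0.139 0.07 ]
chalk [ 0.366 -0.116  0.02 ]
```

View pics/topz.png

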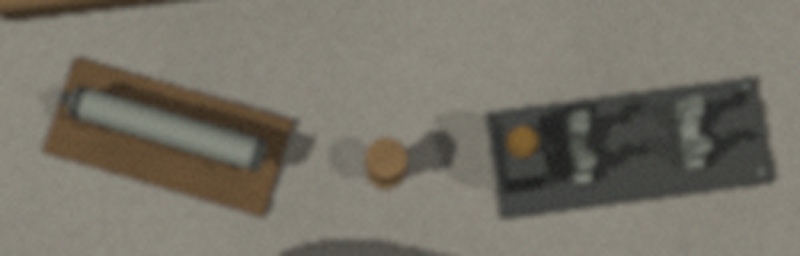

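View pics/scz.png

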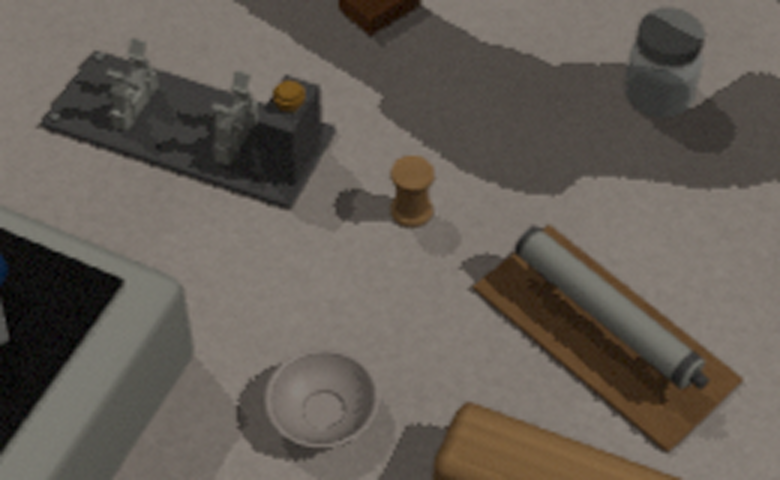

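Run:
```python
from h import *
c=pickle.load(open("pics/top0.pkl","rb"))
im=c["img"].astype(int);R,G,B=im[...,0],im[...,1],im[...,2]
hsv=cv2.cvtColor(c["img"],cv2.COLOR_RGB2HSV)
def reg(x0,x1,y0,y1,m):
    z=np.zeros_like(m);z[y0:y1,x0:x1]=m[y0:y1,x0:x1];z=cv2.morphologyEx(z.astype(np.uint8)*255,cv2.MORPH_CLOSE,np.ones((7,7)));
    k,_=cv2.findContours(z,0,2);return max(k,key=cv2.contourArea)
for n,box,m,z in [("tray",(205,298,192,250),(hsv[...,1]>90),.006),("unit",(349,445,200,252),(hsv[...,2]<85),.008)]:
    k=reg(*box,m)
    w=np.array([onz(c,*(p[0]),z)[:2] for p in cv2.convexHull(k)],np.float32)
    r=cv2.minAreaRect(w);print(n,r,cv2.boxPoints(r).round(3).tolist())
# cartridge body
m=(hsv[...,1]<60)&(hsv[...,2]>105)
k=reg(215,292,198,245,m&(np.indices(m.shape)[0]>0)); print(cv2.minAreaRect(k),hsv[221,253],hsv[195,253],hsv[226,397])
ys=[hsv[208:240,x,1].round().tolist() for x in (240,)];print(ys)
for n,u,v in [("clipF",200+582/3.2,180+145/3.2),("clipB",200+692/3.2,180+130/3.2),]: print(n,onz(c,u,v,.06))
print("stub",onz(c,200+522/3.2,180+140/3.2,.085))
print("noseend",onz(c,200+68/3.2,180+98/3.2,.036),"tail",onz(c,200+262/3.2,180+154/3.2,.036))
```

```text
tray ((0.5990544557571411, 0.17679008841514587), (0.18567532300949097, 0.08062224835157394), 68.85936737060547) [[0.527999997138977, 0.10499999672174454], [0.6029999852180481, 0.07599999755620956], [0.6700000166893005, 0.24899999797344208], [0.5950000286102295, 0.27799999713897705]]
unit ((0.5595324635505676, -0.19778147339820862), (0.08758353441953659, 0.2253427654504776), 3.060800790786743) [[0.5099999904632568, -0.08799999952316284], [0.5220000147819519, -0.31299999356269836], [0.609000027179718, -0.30799999833106995], [0.597000002861023, -0.08299999684095383]]
((253.0, 209.0), (22.0, 76.0), 90.0) [ 41  21 135] [ 24  26 136] [45 10 49]
[[114, 107, 84, 29, 26, 22, 24, 21, 22, 21, 19, 23, 23, 36, 72, 115, 126, 114, 118, 114, 114, 113, 116, 120, 116, 117, 98, 58, 34, 28, 29, 29]]
clipF [ 0.55214746 -0.15293154  0.06      ]
clipB [ 0.55730837 -0.24058196  0.06      ]
stub [ 0.55445321 -0.1038772   0.085     ]
noseend [0.6284898  0.25169331 0.036     ] tail [0.57020335 0.09944628 0.036     ]
```

Emit:
jog_arm:
  commands:
    - {"translation": [15,-22,1],"twist": -0.074}
    - {"translation": [15,-22,1],"twist": -0.074}
    - {"translation": [15,-22,1],"twist": -0.074}
    - {"translation": [15,-22,1],"twist": -0.074}
    - {"translation": [15,-22,1],"twist": -0.074}
    - {"translation": [15,-22,1],"twist": -0.074}
    - {"translation": [15,-22,1],"twist": -0.074}
    - {"translation": [15,-22,1],"twist": -0.074}
    - {"translation": [15,-22,1],"twist": -0.074}
    - {"translation": [15,-22,1],"twist": -0.074}
    - {"translation": [15,-22,1],"twist": -0.074}
    - {"translation": [15,-22,1],"twist": -0.074}
    - {"translation": [15,-22,1],"twist": -0.074}
    - {"translation": [15,-22,1],"twist": -0.074}
    - {"translation": [15,-22,1],"twist": -0.074}
    - {"translation": [15,-22,1],"twist": -0.074}
    - {"translation": [15,-22,1],"twist": -0.074}
    - {"translation": [15,-22,1],"twist": -0.074}
    - {"translation": [15,-22,1],"twist": -0.074}
    - {"translation": [13,-29,0],"twist": -0.074}
  grip: 0

```text
time: 2.15
ee_pos: [0.576, 0.1125, 0.2416]
eef_rot: [-0.695, 0.131, -0.131, 0.695]
ft_force: [0.7, -0.4, 0.1]
width: 0.0871
```

Emit:
jog_arm:
  commands:
    - {"translation": [0,0,0],"twist": 0}
    - {"translation": [0,0,0],"twist": 0}
    - {"translation": [0,0,0],"twist": 0}

```text
time: 2.45
ee_pos: [0.5748, 0.114, 0.2414]
eef_rot: [-0.695, 0.129, -0.129, 0.695]
ft_force: [0.0, 1.0, -0.3]
width: 0.0872
```

Run:
```python
from bench import *
import cv2,numpy as np,pickle
s=read_state();print(s["ee_pos"],s["ft_force"],s["joint_positions"].round(2))
n="wrist"
c=camera(n);pickle.dump(c,open(f"pics/{n}1.pkl","wb"));cv2.imwrite(f"pics/{n}1.png",c["img"][:,:,::-1]);print(np.round(c["cam_to_world"],3).tolist())
```

```text
[0.57476304 0.11401437 0.2414151 ] [ 0.03651918  0.97232491 -0.25906814] [-0.62  0.24  0.42  1.56 -0.1   1.36 -0.56]
[[0.933, -0.349, -0.086, 0.599], [-0.359, -0.905, -0.227, 0.175], [0.001, 0.243, -0.97, 0.405], [0.0, 0.0, 0.0, 1.0]]
```

View pics/wrist1.png

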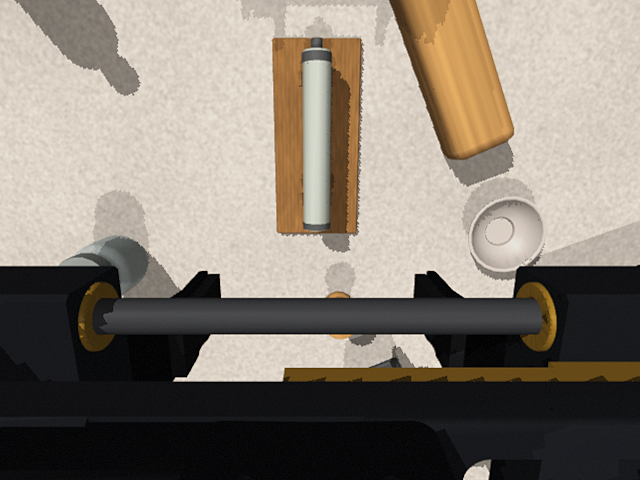

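The cartridge shows clearly: nose tip at about (317,38), shoulder at about row 49, tail at about row 229, and its sides near columns 303–331. I'll refine these numbers.

```bash
python3 - <<'E'
from h import *
c=pickle.load(open("pics/wrist1.pkl","rb"))
hsv=cv2.cvtColor(c["img"],cv2.COLOR_RGB2HSV)
w=(hsv[...,1]<55)
mid=[]
for r in range(70,220,10):
    x=np.where(w[r,285:350])[0]+285
    # contiguous from 316
    a=316
    while w[r,a]:a-=1
    b=316
    while w[r,b]:b+=1
    mid.append((r,(a+b)/2,b-a-1))
print(mid)
print(hsv[34:66,317,2].tolist()); print(hsv[218:240,317].tolist())
A=np.array([m for m in mid]);p=np.polyfit(A[:,0],A[:,1],1)
for n,r,z in [("tip",38,.041),("shoulder",48.5,.049),("tail",230,.049),("axisA",70,.036),("axisB",210,.036)]:
    print(n,onz(c,np.polyval(p,r),r,z).round(4))
a=onz(c,np.polyval(p,70),70,.036);b=onz(c,np.polyval(p,210),210,.036);d=a-b;print(np.degrees(np.arctan2(d[1],d[0])))
E
python3 - <<'E'
import cv2
im=cv2.imread("pics/wrist1.png")
cv2.imwrite("pics/w1z.png",cv2.resize(im[25:80,270:365],None,fx=8,fy=8,interpolation=cv2.INTER_NEAREST))
cv2.imwrite("pics/w1t.png",cv2.resize(im[200:250,270:365],None,fx=8,fy=8,interpolation=cv2.INTER_NEAREST))
E
```

```text
[(70, 316.5, 28), (80, 316.5, 28), (90, 316.5, 28), (100, 316.5, 28), (110, 316.5, 28), (120, 316.5, 28), (130, 316.5, 28), (140, 316.5, 28), (150, 316.0, 27), (160, 316.0, 27), (170, 316.0, 27), (180, 316.0, 27), (190, 316.0, 27), (200, 316.5, 26), (210, 316.5, 26)]
[196, 201, 182, 122, 96, 100, 100, 99, 100, 93, 79, 78, 69, 130, 216, 205, 112, 96, 98, 102, 101, 97, 103, 101, 94, 123, 195, 226, 218, 217, 218, 218]
[[38, 15, 208], [40, 15, 209], [38, 15, 209], [39, 17, 209], [42, 16, 212], [40, 19, 203], [40, 16, 146], [15, 6, 87], [23, 11, 97], [23, 10, 98], [30, 5, 96], [75, 5, 93], [30, 17, 117], [17, 84, 163], [14, 171, 140], [14, 69, 104], [18, 24, 158], [18, 28, 207], [16, 26, 216], [17, 25, 213], [17, 27, 214], [15, 26, 214]]
tip [0.6303 0.2573 0.041 ]
shoulder [0.6266 0.2479 0.049 ]
tail [0.5694 0.1007 0.049 ]
axisA [0.6213 0.2342 0.036 ]
axisB [0.5756 0.1165 0.036 ]
68.76558247010382
```

View pics/w1z.png

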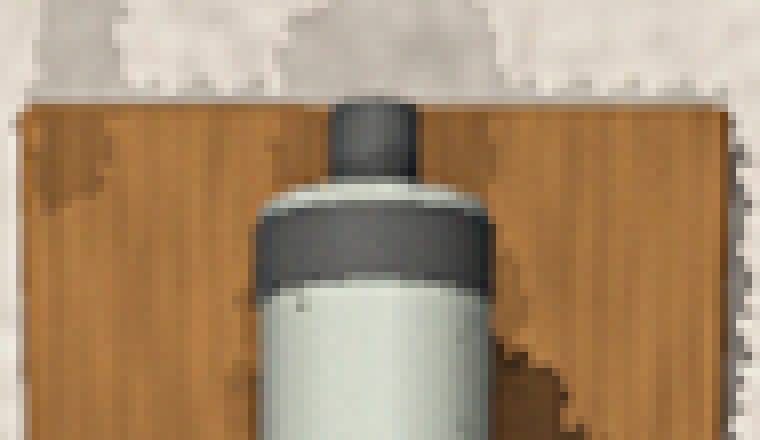

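View pics/w1t.png

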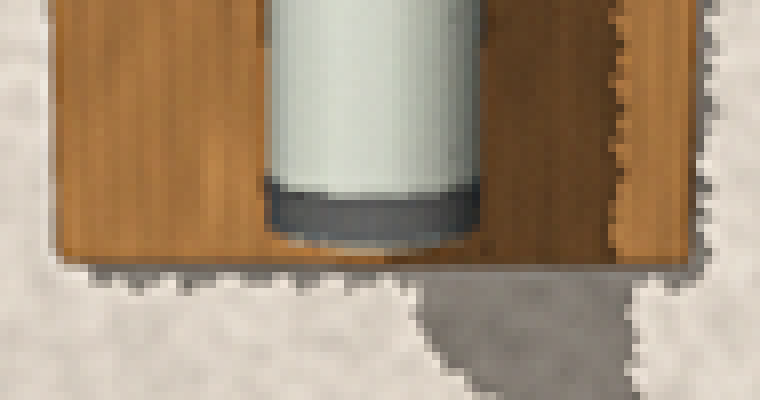

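Emit:
jog_arm:
  commands:
    - {"translation": [7,18,0],"twist": 0}
    - {"translation": [7,18,-10],"twist": 0}
    - {"translation": [7,18,-20],"twist": 0}
    - {"translation": [6.5,17.5,-25],"twist": 0}
    - {"translation": [0,0,-25],"twist": 0}
    - {"translation": [0,0,-25],"twist": 0}
    - {"translation": [0,0,-25],"twist": 0}
    - {"translation": [0,0,-10],"twist": 0}
    - {"translation": [0,0,0],"twist": 0}
    - {"translation": [0,0,0],"twist": 0}
    - {"translation": [0,0,0],"twist": 0}

```text
time: 3.6
ee_pos: [0.6031, 0.1854, 0.1031]
eef_rot: [-0.695, 0.129, -0.13, 0.696]
ft_force: [-0.4, -0.7, -0.3]
width: 0.0872
```

Run:
```python
from bench import *
import cv2,numpy as np,pickle
n="wrist"
c=camera(n);cv2.imwrite(f"pics/{n}2.png",c["img"][:,:,::-1])
```

```text
(no output)
```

View pics/wrist2.png

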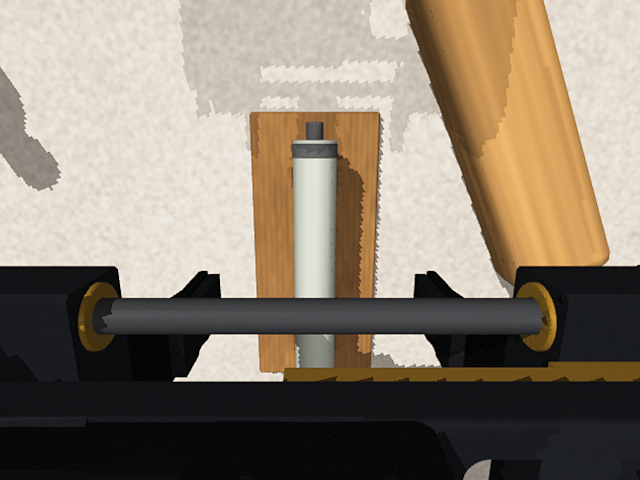

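The cartridge is centred between the fingers (columns 294–338), so I'll descend and grip.

Emit:
jog_arm:
  commands:
    - {"translation": [0,0,-20],"twist": 0}
    - {"translation": [0,0,-20],"twist": 0}
    - {"translation": [0,0,-20],"twist": 0}
    - {"translation": [0,0,-15],"twist": 0}
    - {"translation": [0,0,-10],"twist": 0}
    - {"translation": [0,0,0],"twist": 0}
    - {"translation": [0,0,0],"twist": 0}
    - {"translation": [0,0,0],"twist": 0}

```text
time: 4.45
ee_pos: [0.603, 0.1851, 0.0177]
eef_rot: [-0.695, 0.129, -0.13, 0.695]
ft_force: [-0.7, 0.4, -1.3]
width: 0.0869
```

Emit:
jog_arm:
  commands:
    - {"translation": [0,0,0],"twist": 0}
    - {"translation": [0,0,0],"twist": 0}
    - {"translation": [0,0,0],"twist": 0}
    - {"translation": [0,0,0],"twist": 0}
    - {"translation": [0,0,0],"twist": 0}
    - {"translation": [0,0,0],"twist": 0}
    - {"translation": [0,0,0],"twist": 0}
    - {"translation": [0,0,0],"twist": 0}
    - {"translation": [0,0,0],"twist": 0}
    - {"translation": [0,0,0],"twist": 0}
  grip: 1
  grip_force: 45

```text
time: 5.45
ee_pos: [0.6018, 0.1852, 0.0165]
eef_rot: [0.695, -0.13, 0.129, -0.695]
ft_force: [-3.8, 1.3, 1.7]
width: 0.0246
```

Emit:
jog_arm:
  commands:
    - {"translation": [0,0,5],"twist": 0}
    - {"translation": [0,0,15],"twist": 0}
    - {"translation": [0,0,25],"twist": 0}
    - {"translation": [0,0,30],"twist": 0}
    - {"translation": [0,0,30],"twist": 0}
    - {"translation": [0,0,30],"twist": 0}
    - {"translation": [0,0,30],"twist": 0}
    - {"translation": [0,0,30],"twist": 0}
    - {"translation": [0,0,20],"twist": 0}
    - {"translation": [0,0,10],"twist": 0}
    - {"translation": [0,0,0],"twist": 0}

```text
time: 6.55
ee_pos: [0.603, 0.1848, 0.2434]
eef_rot: [-0.695, 0.129, -0.13, 0.696]
ft_force: [0.2, 0.7, -2.0]
width: 0.0249
```

Emit:
jog_arm:
  commands:
    - {"translation": [-4,-10,0],"twist": 0.02}
    - {"translation": [-7,-24,0],"twist": 0.024}
    - {"translation": [-7,-25,0],"twist": 0.025}
    - {"translation": [-7,-25,0],"twist": 0.025}
    - {"translation": [-7,-25,0],"twist": 0.025}
    - {"translation": [-7,-25,0],"twist": 0.025}
    - {"translation": [-7,-25,0],"twist": 0.025}
    - {"translation": [-7,-25,0],"twist": 0.025}
    - {"translation": [-7,-25,0],"twist": 0.025}
    - {"translation": [-7,-25,0],"twist": 0.025}
    - {"translation": [-7,-25,0],"twist": 0.025}
    - {"translation": [-7,-25,0],"twist": 0.025}
    - {"translation": [-7,-25,0],"twist": 0.025}
    - {"translation": [-7,-25,0],"twist": 0.025}
    - {"translation": [-7,-25,0],"twist": 0.025}
    - {"translation": [-7,-25,0],"twist": 0.025}
    - {"translation": [-7,-25,0],"twist": 0.025}
    - {"translation": [-7,-20,0],"twist": 0.03}
    - {"translation": [-4,-10,0],"twist": 0}
    - {"translation": [0,0,0],"twist": 0}

```text
time: 8.55
ee_pos: [0.4743, -0.2552, 0.2409]
eef_rot: [0.707, 0.027, -0.028, -0.707]
ft_force: [-0.6, 0.2, -1.4]
width: 0.0247
```

Emit:
jog_arm:
  commands:
    - {"translation": [0,0,0],"twist": 0}
    - {"translation": [0,0,0],"twist": 0}
    - {"translation": [0,0,0],"twist": 0}

```text
time: 8.85
ee_pos: [0.4758, -0.253, 0.2414]
eef_rot: [-0.706, -0.029, 0.029, 0.707]
ft_force: [-0.6, 0.1, -1.3]
width: 0.0245
```

Run:
```python
from bench import *
import cv2,numpy as np,pickle
s=read_state();print(s["ee_pos"],s["ft_force"],s["width"],s["joint_positions"].round(2))
n="wrist"
c=camera(n);pickle.dump(c,open(f"pics/{n}3.pkl","wb"));cv2.imwrite(f"pics/{n}3.png",c["img"][:,:,::-1]);print(np.round(c["cam_to_world"],3).tolist())
```

```text
[ 0.47579087 -0.25298841  0.24144228] [-0.58015468  0.07044476 -1.26536396] 0.02452601825929279 [-0.18  0.14  0.65  1.69 -0.08  1.34  0.56]
[[0.997, 0.08, 0.022, 0.47], [0.082, -0.967, -0.243, -0.187], [0.001, 0.244, -0.97, 0.405], [0.0, 0.0, 0.0, 1.0]]
```

View pics/wrist3.png

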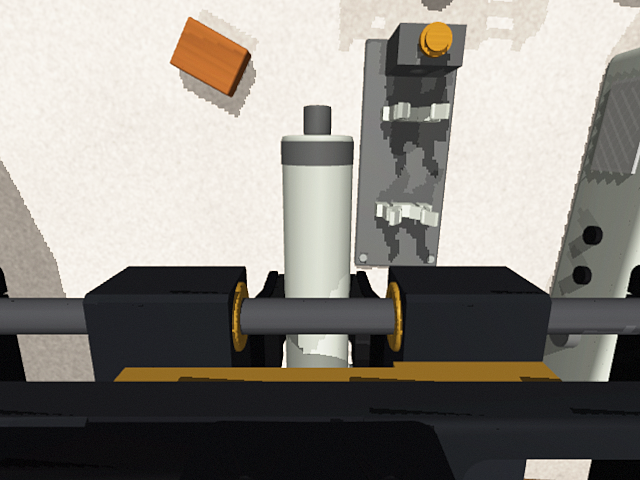

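The held cartridge (columns 283–353) and the unit (columns 355–467) are both in view. The stub is at (436,38), with the clips at rows ~110 and ~212.

Run:
```python
import cv2
im=cv2.imread("pics/wrist3.png")
cv2.imwrite("pics/w3a.png",cv2.resize(im[10:145,345:480],None,fx=4.4,fy=4.4,interpolation=cv2.INTER_CUBIC))
cv2.imwrite("pics/w3b.png",cv2.resize(im[145:275,345:480],None,fx=4.4,fy=4.4,interpolation=cv2.INTER_CUBIC))
```

```text
(no output)
```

View pics/w3a.png

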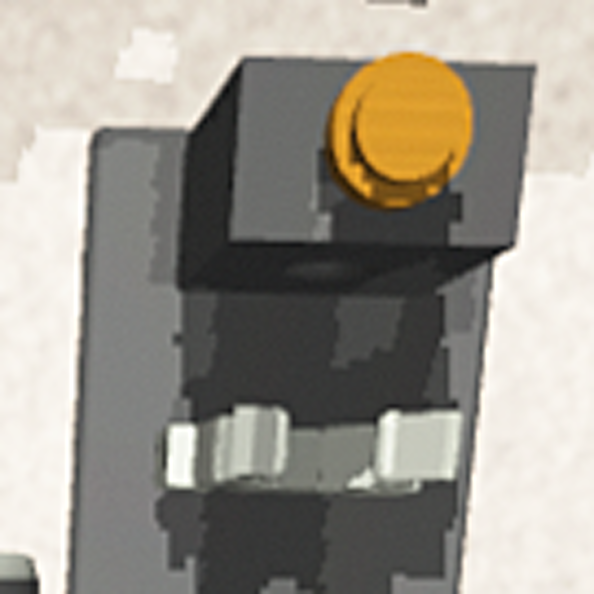

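View pics/w3b.png

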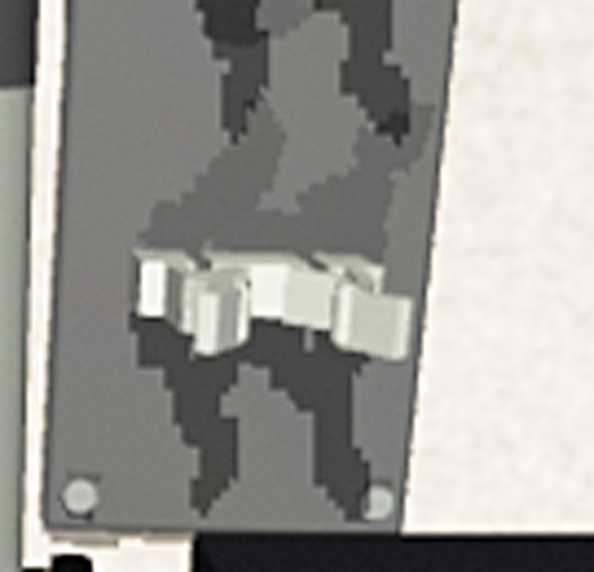

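Run:
```python
from h import *
c=pickle.load(open("pics/wrist3.pkl","rb"))
def a(x,y,z): return onz(c,345+x/4.4,10+y/4.4,z)
def b(x,y,z): return onz(c,345+x/4.4,145+y/4.4,z)
FL,FR,BL,BR=a(230,242,.073),a(515,246,.073),a(243,57,.073),a(537,65,.073)
for p in (FL,FR,BL,BR):print(p.round(4))
print("w",np.linalg.norm(FR-FL),"d",np.linalg.norm(BL-FL),np.linalg.norm(BR-FR))
d=FR-FL;print("ang from face",np.degrees(np.arctan2(d[1],d[0]))+90)
f=(FL+FR)/2;print("face mid",f.round(4))
L1,L2=a(95,130,.008),b(42,527,.008);d=L1-L2;ang=np.arctan2(d[1],d[0]);print("bed left",L1.round(4),L2.round(4),np.degrees(ang),np.linalg.norm(d))
R1,R2=a(497,260,.008),b(402,533,.008);d=R1-R2;print("bed right",R1.round(4),R2.round(4),np.degrees(np.arctan2(d[1],d[0])))
print("bed width",np.linalg.norm(R2-L2))
u=np.array([np.cos(ang),np.sin(ang),0]);n=np.array([u[1],-u[0],0])
print("bed mid",((L1+L2)/2+n*.045).round(4))
print("seat from face",(f-.08*u).round(4))
for nm,p in [("F",a(236,405,.068)),("F",a(288,480,.068)),("F",a(462,410,.068)),("B",b(195,350,.068)),("B",b(408,358,.068)),("B",b(335,345,.068)),("B",b(245,345,.068)),("boltL",b(80,497,.008)),("boltR",b(376,503,.008)),("stub",a(406,117,.085))]:
    q=p-(f-.08*u);print(nm,round(q@u,4),round(q@n,4))
```

```text
[ 0.53  -0.122  0.073]
[ 0.5817 -0.1184  0.073 ]
[ 0.5282 -0.0917  0.073 ]
[ 0.5804 -0.0886  0.073 ]
w 0.051904776209085214 d 0.03039148849832141 0.029801948814021262
ang from face 94.000852141686
face mid [ 0.5558 -0.1202  0.073 ]
bed left [ 0.5099 -0.0896  0.008 ] [ 0.5222 -0.3119  0.008 ] 93.17822251928929 0.22266762373778143
bed right [ 0.6001 -0.108   0.008 ] [ 0.6108 -0.3062  0.008 ] 93.09231638872531
bed width 0.08883223184477966
bed mid [ 0.561  -0.1982  0.008 ]
seat from face [ 0.5603 -0.2001  0.073 ]
F 0.0522 -0.0216
F 0.0389 -0.0107
F 0.0524 0.0211
B -0.0517 -0.0218
B -0.0522 0.0218
B -0.0499 0.0066
B -0.0504 -0.0117
boltL -0.1016 -0.0353
boltR -0.1012 0.0374
stub 0.0981 0.0005
```

Run:
```python
from h import *
import cv2
c=pickle.load(open("pics/wrist3.pkl","rb"))
hsv=cv2.cvtColor(c["img"],cv2.COLOR_RGB2HSV)
print(hsv[100:150,318,2].tolist())
for r in (150,180,200,220,240,260): 
    x=hsv[r,270:365]; print(r,x[:,1].tolist()[8:20],x[:,1].tolist()[75:95]) if r in(180,) else None
e=cv2.Canny(c["img"],60,150)
for r in (170,180,200,220,240,260): print(r,(np.where(e[r,270:370])[0]+270).tolist())
im=cv2.imread("pics/wrist3.png");cv2.imwrite("pics/w3c.png",cv2.resize(im[95:270,270:365],None,fx=3.4,fy=3.4,interpolation=cv2.INTER_NEAREST))
```

```text
[246, 244, 243, 247, 235, 120, 113, 110, 107, 109, 110, 109, 106, 106, 107, 108, 106, 107, 107, 104, 105, 104, 105, 105, 105, 106, 103, 105, 105, 104, 102, 103, 101, 86, 108, 196, 241, 237, 231, 230, 212, 145, 97, 108, 109, 108, 109, 106, 106, 107]
180 [12, 12, 11, 6, 29, 20, 23, 16, 20, 21, 17, 19] [15, 18, 19, 17, 15, 18, 17, 30, 13, 11, 12, 12, 27, 24, 6, 9, 6, 6, 8, 4]
170 [282, 350, 352, 358]
180 [282, 352, 358, 360]
200 [283, 351, 357, 359]
220 [283, 351, 356, 358]
240 [283, 351, 355, 357]
260 [284, 348, 350, 354, 356, 360, 361, 364, 365]
```

View pics/w3c.png

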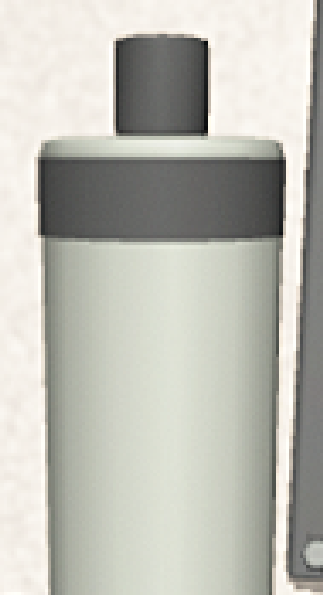

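Run:
```python
from h import *
c=pickle.load(open("pics/wrist3.pkl","rb"))
tcp=np.array([.4758,-.2530]);A=np.radians(93.15);
za=.2414+.019
a=onz(c,317.2,180,za);b=onz(c,317.0,255,za);d=a-b;an=np.arctan2(d[1],d[0]);print("axis angle",np.degrees(an))
T=np.array(c["cam_to_world"]);print("tool angle",np.degrees(np.arctan2(T[1,0],T[0,0]))+90)
u=np.array([np.cos(an),np.sin(an)]);n=np.array([u[1],-u[0]])
for nm,r,z,o in [("tip",104.7,za+.005,.09),("sh",134.5,za+.012,.08)]:
    p=onz(c,317.2,r,z)[:2];print(nm,p.round(4),"origin rel tcp along",((p-tcp)@u-o).round(4),"lat",((p-tcp)@n).round(4))
# target
U=np.array([np.cos(A),np.sin(A)]);S=np.array([.5603,-.2001])
for g in (.010,.012,.014):
  print(g,"tcp at snap",(S+U*(-.018+g)).round(4),"home",(S+U*g).round(4))
```

```text
axis angle 94.58882561374398
tool angle 94.72902548393888
tip [ 0.4696 -0.1747] origin rel tcp along -0.0115 lat 0.0001
sh [ 0.4704 -0.1847] origin rel tcp along -0.0115 lat 0.0001
0.01 tcp at snap [ 0.5607 -0.2081] home [ 0.5598 -0.1901]
0.012 tcp at snap [ 0.5606 -0.2061] home [ 0.5596 -0.1881]
0.014 tcp at snap [ 0.5605 -0.2041] home [ 0.5595 -0.1861]
```

Emit:
jog_arm:
  commands:
    - {"translation": [20,10,0],"twist": -0.013}
    - {"translation": [20,10,0],"twist": -0.013}
    - {"translation": [20,10,0],"twist": 0}
    - {"translation": [15,10,0],"twist": 0}
    - {"translation": [10,6.5,-10],"twist": 0}
    - {"translation": [0,0,-25],"twist": 0}
    - {"translation": [0,0,-30],"twist": 0}
    - {"translation": [0,0,-30],"twist": 0}
    - {"translation": [0,0,-30],"twist": 0}
    - {"translation": [0,0,-25],"twist": 0}
    - {"translation": [0,0,-16],"twist": 0}
    - {"translation": [0,0,0],"twist": 0}
    - {"translation": [0,0,0],"twist": 0}
    - {"translation": [0,0,0],"twist": 0}
    - {"translation": [0,0,0],"twist": 0}
  grip_force: 55

```text
time: 10.4
ee_pos: [0.561, -0.2079, 0.0768]
eef_rot: [0.707, 0.02, -0.019, -0.707]
ft_force: [0.3, -0.2, -0.8]
width: 0.0244
```

Run:
```python
from bench import *
import cv2,numpy as np,pickle
s=read_state();print(s["ee_pos"],s["ft_force"],s["width"])
for n in("wrist","scene"):
  c=camera(n);pickle.dump(c,open(f"pics/{n}4.pkl","wb"));cv2.imwrite(f"pics/{n}4.png",c["img"][:,:,::-1])
  if n=="wrist":
    T=c["cam_to_world"];print(np.degrees(np.arctan2(T[1,0],T[0,0]))+90)
  else: cv2.imwrite("pics/scene4z.png",cv2.resize(c["img"][170:290,190:350,::-1],None,fx=5,fy=5,interpolation=cv2.INTER_CUBIC))
```

```text
[ 0.56103154 -0.2078677   0.07682398] [ 0.31127101 -0.17735329 -0.76133966] 0.02441764391827868
93.1519301319471
```

View pics/wrist4.png

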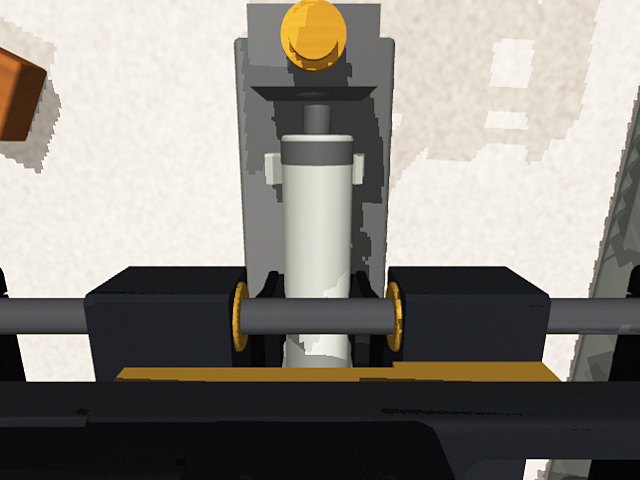

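View pics/scene4z.png

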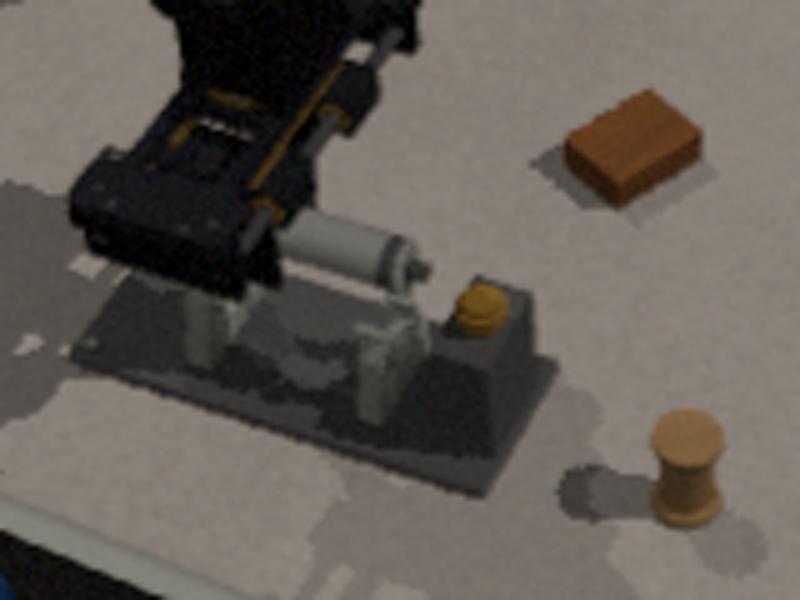

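Aligned (cartridge centred at column 318, unit centreline at about 314.5, so roughly 1 mm to correct). I'll lower it in stages.

Emit:
jog_arm:
  commands:
    - {"translation": [-1,0,-8],"twist": 0}
    - {"translation": [0,0,-8],"twist": 0}
    - {"translation": [0,0,-6],"twist": 0}
    - {"translation": [0,0,-3],"twist": 0}
    - {"translation": [0,0,-2],"twist": 0}
    - {"translation": [0,0,-2],"twist": 0}
    - {"translation": [0,0,0],"twist": 0}
    - {"translation": [0,0,0],"twist": 0}

```text
time: 11.3
ee_pos: [0.5597, -0.2076, 0.0469]
eef_rot: [0.707, 0.02, -0.019, -0.707]
ft_force: [2.4, -0.1, 0.1]
width: 0.0243
```

Emit:
jog_arm:
  commands:
    - {"translation": [0,0,-2],"twist": 0}
    - {"translation": [0,0,-2],"twist": 0}
    - {"translation": [0,0,-1],"twist": 0}
    - {"translation": [0,0,0],"twist": 0}

```text
time: 11.7
ee_pos: [0.5603, -0.2083, 0.0433]
eef_rot: [0.707, 0.02, -0.018, -0.707]
ft_force: [-1.1, -0.5, 10.8]
width: 0.0244
```

Emit:
jog_arm:
  commands:
    - {"translation": [0,0,-2],"twist": 0}
    - {"translation": [0,0,-2],"twist": 0}
    - {"translation": [0,0,0],"twist": 0}

```text
time: 12.0
ee_pos: [0.56, -0.2084, 0.0386]
eef_rot: [0.707, 0.02, -0.019, -0.707]
ft_force: [1.2, -1.7, 4.1]
width: 0.0246
```

Emit:
jog_arm:
  commands:
    - {"translation": [0,0,-2],"twist": 0}
    - {"translation": [0,0,-2],"twist": 0}
    - {"translation": [0,0,0],"twist": 0}

```text
time: 12.3
ee_pos: [0.5593, -0.2079, 0.0332]
eef_rot: [0.707, 0.019, -0.019, -0.707]
ft_force: [3.0, -2.9, -5.5]
width: 0.025
```

Emit:
jog_arm:
  commands:
    - {"translation": [0,0,-2],"twist": 0}
    - {"translation": [0,0,-2],"twist": 0}
    - {"translation": [0,0,0],"twist": 0}

```text
time: 12.6
ee_pos: [0.5588, -0.2072, 0.0285]
eef_rot: [-0.707, -0.019, 0.02, 0.707]
ft_force: [4.6, -1.3, -11.6]
width: 0.0246
```

Emit:
jog_arm:
  commands:
    - {"translation": [0,0,-1],"twist": 0}
    - {"translation": [0,0,-1],"twist": 0}
    - {"translation": [0,0,0],"twist": 0}
    - {"translation": [0,0,0],"twist": 0}

```text
time: 13.0
ee_pos: [0.559, -0.2073, 0.0272]
eef_rot: [-0.707, -0.019, 0.02, 0.707]
ft_force: [3.7, 0.5, -9.3]
width: 0.025
```

Emit:
jog_arm:
  commands:
    - {"translation": [0.5,0,-1],"twist": 0}
    - {"translation": [0.5,0,0],"twist": 0}
    - {"translation": [0,0,0],"twist": 0}

```text
time: 13.3
ee_pos: [0.5598, -0.2075, 0.0264]
eef_rot: [-0.707, -0.019, 0.02, 0.707]
ft_force: [0.8, 1.7, -7.0]
width: 0.0247
```

Emit:
jog_arm:
  commands:
    - {"translation": [0,0,0],"twist": 0}
    - {"translation": [0,0,0],"twist": 0}
    - {"translation": [0,0,0],"twist": 0}
    - {"translation": [0,0,0],"twist": 0}
    - {"translation": [0,0,0],"twist": 0}
  grip: 0.5

```text
time: 13.8
ee_pos: [0.5605, -0.2078, 0.0268]
eef_rot: [0.707, 0.02, -0.019, -0.707]
ft_force: [-0.6, 0.3, -0.4]
width: 0.0431
```

Run:
```python
from bench import *
import cv2,numpy as np,pickle
s=read_state();print(s["ee_pos"],s["ft_force"],s["width"])
for n in("wrist","scene"):
  c=camera(n);pickle.dump(c,open(f"pics/{n}5.pkl","wb"));cv2.imwrite(f"pics/{n}5.png",c["img"][:,:,::-1])
  if n=="scene": cv2.imwrite("pics/scene5z.png",cv2.resize(c["img"][170:290,190:350,::-1],None,fx=5,fy=5,interpolation=cv2.INTER_CUBIC))
```

```text
[ 0.56046029 -0.20780064  0.02683525] [-0.63440438  0.29619082 -0.42135739] 0.043097386841435416
```

View pics/wrist5.png

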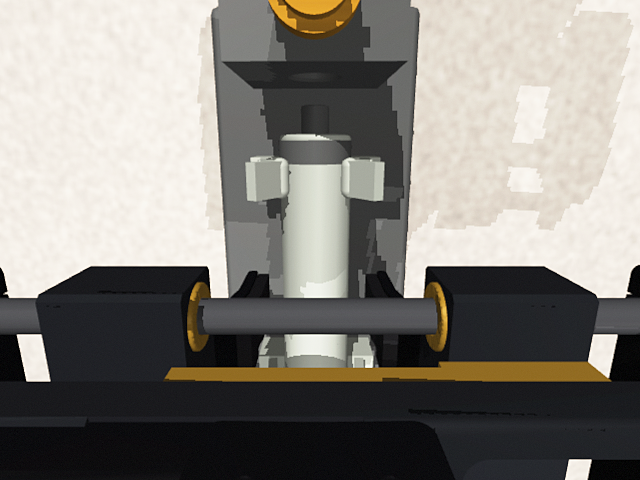

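View pics/scene5z.png

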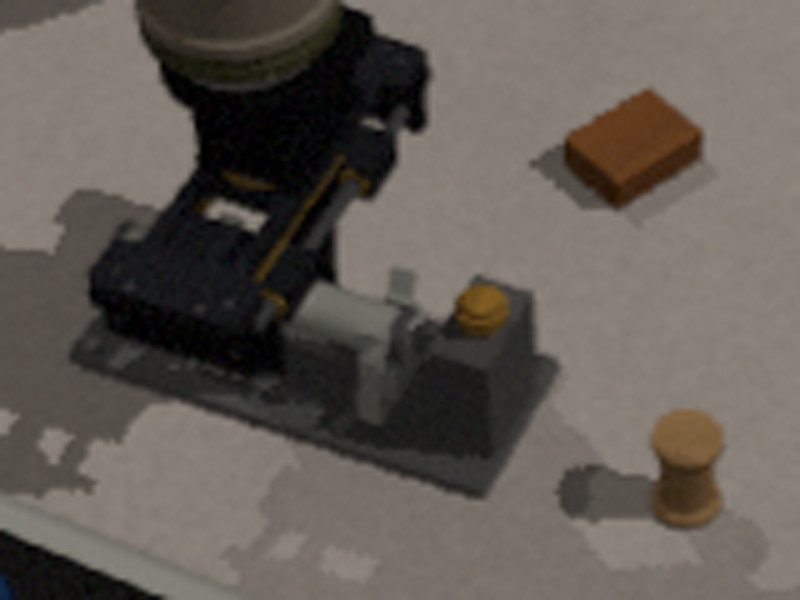

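The cartridge is snapped under both clips' jaws and its nose is clear of the block face (nose at row 105, block face at row ~85). Now I'll re-grip it and slide.

Emit:
jog_arm:
  commands:
    - {"translation": [0,0,-0.5],"twist": 0}
    - {"translation": [0,0,0],"twist": 0}
    - {"translation": [0,0,0],"twist": 0}
    - {"translation": [0,0,0],"twist": 0}
    - {"translation": [0,0,0],"twist": 0}
    - {"translation": [0,0,0],"twist": 0}
  grip: 1
  grip_force: 45

```text
time: 14.5
ee_pos: [0.56, -0.2076, 0.026]
eef_rot: [-0.707, -0.019, 0.02, 0.707]
ft_force: [-2.9, -0.5, 1.1]
width: 0.0248
```

Emit:
jog_arm:
  commands:
    - {"translation": [0,1,0],"twist": 0}
    - {"translation": [-0.1,1,0],"twist": 0}
    - {"translation": [0,1,0],"twist": 0}
    - {"translation": [-0.1,1,0],"twist": 0}
    - {"translation": [0,1,0],"twist": 0}
    - {"translation": [-0.1,1,0],"twist": 0}

```text
time: 15.1
ee_pos: [0.5597, -0.2018, 0.026]
eef_rot: [0.707, 0.019, -0.019, -0.707]
ft_force: [-3.8, -2.8, 1.6]
width: 0.0248
```

Emit:
jog_arm:
  commands:
    - {"translation": [0,1,0],"twist": 0}
    - {"translation": [-0.1,1,0],"twist": 0}
    - {"translation": [0,1,0],"twist": 0}
    - {"translation": [-0.1,1,0],"twist": 0}
    - {"translation": [0,1,0],"twist": 0}
    - {"translation": [-0.1,1,0],"twist": 0}
    - {"translation": [0,1,0],"twist": 0}
    - {"translation": [0,1,0],"twist": 0}

```text
time: 15.9
ee_pos: [0.5592, -0.1938, 0.026]
eef_rot: [0.707, 0.019, -0.02, -0.707]
ft_force: [-5.2, -3.5, 0.9]
width: 0.0248
```

Run:
```python
from bench import *
import cv2,numpy as np,pickle
s=read_state();print(s["ee_pos"],s["ft_force"],s["width"])
for n in("wrist",):
  c=camera(n);cv2.imwrite(f"pics/{n}6.png",c["img"][:,:,::-1])
```

```text
[ 0.55922762 -0.19381038  0.02602237] [-5.2271529  -3.5070042   0.92419904] 0.02482959490873117
```

View pics/wrist6.png

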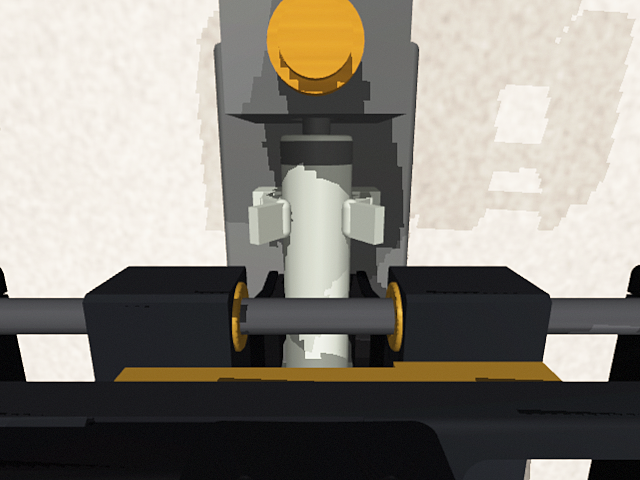

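Emit:
jog_arm:
  commands:
    - {"translation": [-0.5,0.5,0],"twist": 0}
    - {"translation": [0,0.5,0],"twist": 0}
    - {"translation": [-0.1,0.5,0],"twist": 0}
    - {"translation": [0,0.5,0],"twist": 0}
    - {"translation": [0,0.5,0],"twist": 0}
    - {"translation": [0,0.5,0],"twist": 0}

```text
time: 16.55
ee_pos: [0.559, -0.1905, 0.026]
eef_rot: [-0.707, -0.019, 0.019, 0.707]
ft_force: [-3.0, -2.8, -0.6]
width: 0.0254
```

Emit:
jog_arm:
  commands:
    - {"translation": [0,0.5,0],"twist": 0}
    - {"translation": [0,0.5,0],"twist": 0}

```text
time: 16.75
ee_pos: [0.559, -0.1896, 0.026]
eef_rot: [-0.707, -0.019, 0.019, 0.707]
ft_force: [-3.6, -2.9, 0.8]
width: 0.0249
```

Emit:
jog_arm:
  commands:
    - {"translation": [0,0.5,0],"twist": 0}

```text
time: 16.85
ee_pos: [0.559, -0.1891, 0.026]
eef_rot: [-0.707, -0.019, 0.019, 0.707]
ft_force: [-3.6, -2.8, -0.2]
width: 0.0251
```

Emit:
jog_arm:
  commands:
    - {"translation": [0,0.5,0],"twist": 0}

```text
time: 16.95
ee_pos: [0.5589, -0.1886, 0.026]
eef_rot: [-0.707, -0.019, 0.02, 0.707]
ft_force: [-4.4, -3.4, -0.8]
width: 0.0249
```

Emit:
jog_arm:
  commands:
    - {"translation": [0,0.5,0],"twist": 0}

```text
time: 17.05
ee_pos: [0.5589, -0.1884, 0.0261]
eef_rot: [0.707, 0.019, -0.019, -0.707]
ft_force: [-3.7, -4.2, -1.0]
width: 0.0252
```

Emit:
jog_arm:
  commands:
    - {"translation": [0,0.4,0],"twist": 0}

```text
time: 17.15
ee_pos: [0.5589, -0.1883, 0.0261]
eef_rot: [0.707, 0.019, -0.019, -0.707]
ft_force: [-3.1, -5.4, -2.4]
width: 0.0249
```

Emit:
jog_arm:
  commands:
    - {"translation": [0,0.4,0],"twist": 0}

```text
time: 17.25
ee_pos: [0.5589, -0.1883, 0.026]
eef_rot: [0.707, 0.019, -0.019, -0.706]
ft_force: [-2.6, -8.0, -2.2]
width: 0.0249
```

Contact with the block: the TCP has stopped at y = -0.1883 and the force is rising. I'll build it up gently.

Emit:
jog_arm:
  commands:
    - {"translation": [0,0.4,0],"twist": 0}

```text
time: 17.35
ee_pos: [0.5589, -0.1883, 0.0261]
eef_rot: [0.707, 0.019, -0.019, -0.706]
ft_force: [-2.4, -8.7, -3.1]
width: 0.0248
```

Emit:
jog_arm:
  commands:
    - {"translation": [0,0.4,0],"twist": 0}

```text
time: 17.45
ee_pos: [0.5589, -0.1883, 0.0261]
eef_rot: [0.708, 0.019, -0.019, -0.706]
ft_force: [-2.0, -9.7, -4.2]
width: 0.025
```

Emit:
jog_arm:
  commands:
    - {"translation": [0,0.3,0],"twist": 0}

```text
time: 17.55
ee_pos: [0.5589, -0.1883, 0.0261]
eef_rot: [0.708, 0.019, -0.019, -0.706]
ft_force: [-2.7, -10.5, -3.5]
width: 0.0252
```

Emit:
jog_arm:
  commands:
    - {"translation": [0,0.5,0],"twist": 0}
    - {"translation": [0,0.5,0],"twist": 0}

```text
time: 17.75
ee_pos: [0.5589, -0.1883, 0.0261]
eef_rot: [0.708, 0.019, -0.018, -0.705]
ft_force: [-1.0, -14.2, -4.7]
width: 0.025
```

Emit:
jog_arm:
  commands:
    - {"translation": [0,0.5,0],"twist": 0}

```text
time: 17.85
ee_pos: [0.5589, -0.1883, 0.0261]
eef_rot: [0.708, 0.019, -0.018, -0.705]
ft_force: [0.3, -15.1, -6.3]
width: 0.0248
```

Emit:
jog_arm:
  commands:
    - {"translation": [0,0.4,0],"twist": 0}

```text
time: 17.95
ee_pos: [0.5589, -0.1883, 0.0261]
eef_rot: [0.709, 0.019, -0.018, -0.705]
ft_force: [-0.5, -16.4, -6.8]
width: 0.0247
```

Emit:
jog_arm:
  commands:
    - {"translation": [0,0.2,0],"twist": 0}
    - {"translation": [0,0,0],"twist": 0}
    - {"translation": [0,0,0],"twist": 0}

```text
time: 18.25
ee_pos: [0.5589, -0.1883, 0.0261]
eef_rot: [0.709, 0.019, -0.018, -0.705]
ft_force: [0.7, -16.3, -6.6]
width: 0.0251
```

Emit:
jog_arm:
  commands:
    - {"translation": [0,-1,0],"twist": 0}
    - {"translation": [0,-1,0],"twist": 0}
    - {"translation": [0,-1,0],"twist": 0}
    - {"translation": [0,0,0],"twist": 0}

```text
time: 18.65
ee_pos: [0.5589, -0.1884, 0.0261]
eef_rot: [0.707, 0.019, -0.019, -0.706]
ft_force: [-3.3, -6.5, -1.1]
width: 0.025
```

Emit:
jog_arm:
  commands:
    - {"translation": [0,-0.7,0],"twist": 0}
    - {"translation": [0,0,0],"twist": 0}

```text
time: 18.85
ee_pos: [0.5589, -0.1883, 0.0261]
eef_rot: [0.707, 0.019, -0.019, -0.707]
ft_force: [-2.9, -4.9, -0.1]
width: 0.0247
```

Emit:
jog_arm:
  commands:
    - {"translation": [0,0,0],"twist": 0}
    - {"translation": [0,0,0],"twist": 0}
    - {"translation": [0,0,0],"twist": 0}
    - {"translation": [0,0,0],"twist": 0}
    - {"translation": [0,0,0],"twist": 0}
    - {"translation": [0,0,0],"twist": 0}
  grip: 0.4

```text
time: 19.45
ee_pos: [0.5592, -0.1877, 0.0261]
eef_rot: [-0.707, -0.02, 0.019, 0.707]
ft_force: [-0.5, 0.3, -0.8]
width: 0.052
```

Emit:
jog_arm:
  commands:
    - {"translation": [0,0,5],"twist": 0}
    - {"translation": [0,0,15],"twist": 0}
    - {"translation": [0,0,20],"twist": 0}
    - {"translation": [0,0,25],"twist": 0}
    - {"translation": [0,0,25],"twist": 0}
    - {"translation": [0,-10,25],"twist": 0}
    - {"translation": [0,-20,25],"twist": 0}
    - {"translation": [0,-20,20],"twist": 0}
    - {"translation": [0,-10,10],"twist": 0}
    - {"translation": [0,0,0],"twist": 0}
    - {"translation": [0,0,0],"twist": 0}

```text
time: 20.55
ee_pos: [0.559, -0.2469, 0.1954]
eef_rot: [-0.707, -0.019, 0.02, 0.707]
ft_force: [0.2, 1.4, -0.1]
width: 0.0522
```

Run:
```python
from bench import *
import cv2,numpy as np,pickle
s=read_state();print(s["ee_pos"],s["ft_force"],s["width"])
for n in("wrist","scene","top"):
  c=camera(n);pickle.dump(c,open(f"pics/{n}7.pkl","wb"));cv2.imwrite(f"pics/{n}7.png",c["img"][:,:,::-1])
  if n=="scene": cv2.imwrite("pics/scene7z.png",cv2.resize(c["img"][170:290,190:350,::-1],None,fx=5,fy=5,interpolation=cv2.INTER_CUBIC))
```

```text
[ 0.55895253 -0.24685517  0.19539556] [ 0.18049438  1.43401245 -0.12697215] 0.05217851924033367
```

View pics/wrist7.png

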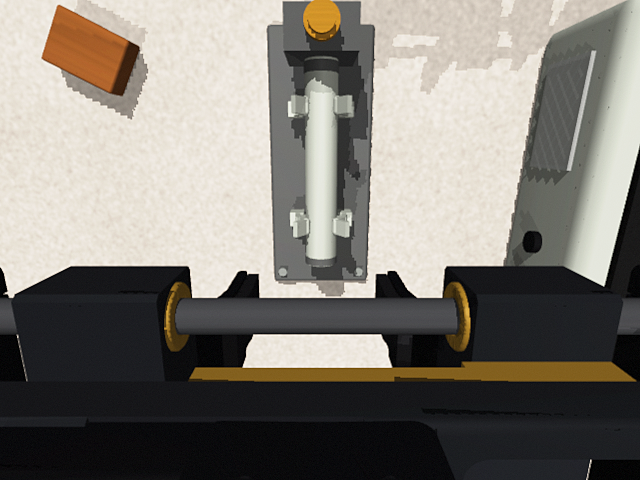

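View pics/scene7.png

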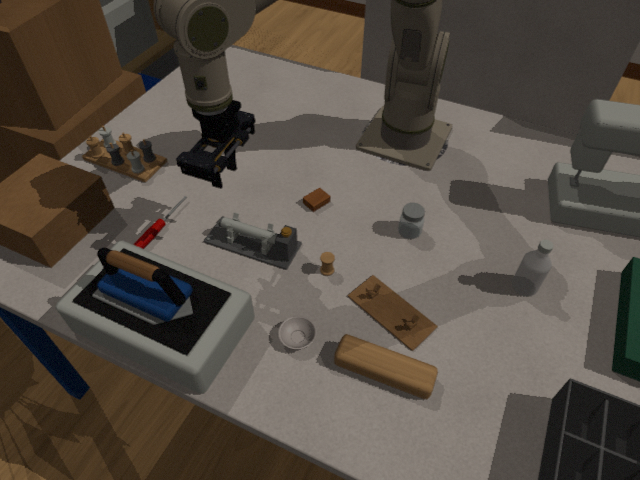

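View pics/scene7z.png

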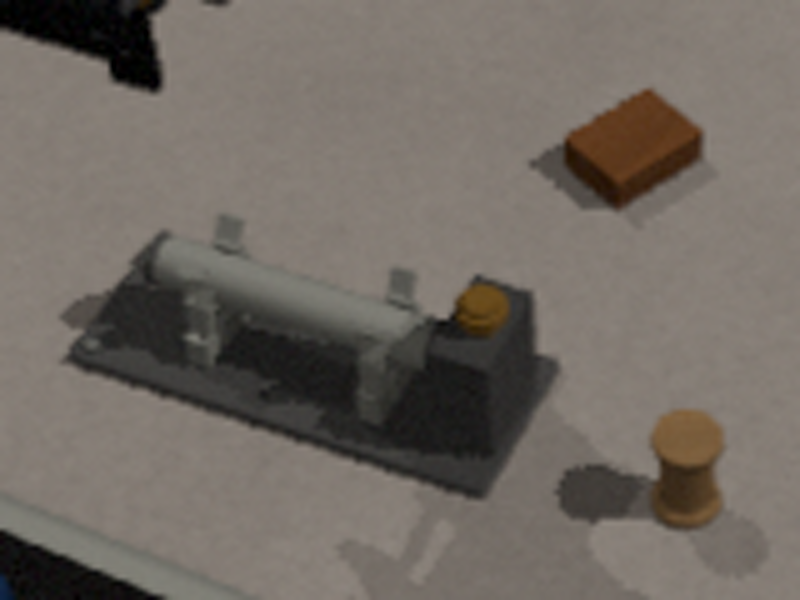

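The cartridge lies in both clips with its nose in the inlet. Before handing in, I'll check the tail position and look for any bystanders that moved.

Run:
```python
from h import *
c=pickle.load(open("pics/wrist7.pkl","rb"))
hsv=cv2.cvtColor(c["img"],cv2.COLOR_RGB2HSV);print(hsv[250:275,321,2].tolist(),hsv[48:85,321,2].tolist())
A=np.radians(93.15);U=np.array([np.cos(A),np.sin(A)]);S=np.array([.5603,-.2001]);n=np.array([U[1],-U[0]])
for r in (262,264,266,268):
    p=onz(c,321.5,r,.057)[:2]-S;print(r,(p@U).round(4),(p@n).round(4))
for r in (88,240):
    print("white mid",r,[(onz(c,x,r,.045)[:2]-S)@n for x in (np.where((hsv[r,300:345,1]<40)&(hsv[r,300:345,2]>140))[0]+300)[[0,-1]]])
a=pickle.load(open("pics/scene0.pkl","rb"))["img"];b=pickle.load(open("pics/scene7.pkl","rb"))["img"]
sa=cv2.cvtColor(a,cv2.COLOR_RGB2HSV);sb=cv2.cvtColor(b,cv2.COLOR_RGB2HSV)
for nm,(x0,x1,y0,y1) in dict(spool=(316,340,248,280),chalk=(300,334,185,213),clapper=(330,440,333,398)).items():
    for s in (sa,sb):
        m=cv2.moments((s[y0:y1,x0:x1,1]>95).astype(np.uint8),True);print(nm,round(m["m10"]/m["m00"],2),round(m["m01"]/m["m00"],2))
```

```text
[230, 230, 231, 229, 230, 230, 231, 234, 227, 171, 101, 110, 114, 113, 114, 114, 109, 85, 59, 65, 65, 66, 66, 66, 65] [51, 53, 47, 29, 33, 30, 27, 38, 83, 109, 83, 44, 51, 51, 51, 50, 52, 52, 53, 52, 51, 44, 76, 118, 112, 111, 111, 110, 112, 110, 112, 106, 127, 156, 148, 143, 176]
262 -0.0759 0.0003
264 -0.0776 0.0003
266 -0.0794 0.0003
268 -0.0811 0.0003
white mid 88 [np.float64(-0.011141250330482582), np.float64(0.007259396662127873)]
white mid 240 [np.float64(-0.011848502930692357), np.float64(0.010063797054247516)]
spool 10.82 15.22
spool 10.79 15.2
chalk 15.95 14.23
chalk 15.98 14.06
clapper 58.07 30.43
clapper 58.07 30.39
```

Run:
```python
from bench import *
print(close_job())
```

```text
the job is handed in; nothing more can be done
None
```

The cartridge is in both spring clips with its nose in the inlet and its shoulder against the block. I've let go, backed the arm away and handed the job in, about 20.7 s into the 72 s limit.

- **Snap:** I pressed it straight down about 19 mm short of home. The highest reading was about 11 N, and then the clips pulled it in. A picture showed the nose still clear of the block.
- **Slide:** I gripped it again and slid it in small steps against about 3 N of friction. It stopped dead at y = -0.188, and I built the push up to about 16.4 N. That puts roughly 13 N on the block; it is the total minus friction, not measured at the block itself. I held it for about 0.3 s, eased off, then let go.
- **Last checks:** The tail measured 80 mm behind the clip seat, as it should when fully home, and within 1 mm of the clip axis. In before-and-after pictures the spool, chalk box and clapper had not moved. I checked the jar, dish, bottle and screwdriver only by eye, and they looked unchanged.
- **Disagreement:** Before the snap, the wrist picture put the cartridge about 1.5 mm off the clips' centreline, while my measured target agreed to within 0.5 mm. I shifted 1 mm and then took it back when side force showed. Side forces of up to about 5 N during the slide were also trimmed out. No check failed.

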